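Fit a belt pulley on a drive shaft and hold its snap ring spread at the groove

TASK

Put the toothed pulley on the upright stub shaft of the drive unit, hub boss up, right down onto the shaft's shoulder, and let go of it. Then take the red-handled ring pliers with the snap ring on their tips, squeeze the handles to their stop so that the ring spreads, and slide the spread ring level over the shaft end and down to the groove just above the pulley, without forcing it. Finish there, still squeezing the pliers: the open ring hangs on the tips round the shaft, level with the groove, not resting on the pulley, ready to be let in after an inspection; leave the other things on the bench alone.

Things in the scene. Friction and masses are not known exactly. Their poses are not given: they have to be found in the camera images.
- drive_unit: Light grey belt-drive unit, fixed, 180 x 130 mm and 45 mm high, its upright steel stub shaft near the robot's end and a small toothed motor pulley (top at z 76 mm, 85 mm from the shaft axis along the unit's +x). Origin: on the shaft axis at the worktop; z up.
- shaft_shoulder (a point): Centre of the shoulder on the drive unit (44 mm across, 54 mm above the worktop) on which the pulley comes to rest. Above it the shaft is 34 mm in diameter.
- shaft_groove (a point): Point on the shaft axis at mid height of the ring groove, 89 mm above the worktop; the groove is 9 mm high and 30 mm in diameter (z 84.5 to 93.5 mm).
- shaft_end (a point): Centre of the shaft's end face, 105 mm above the worktop; the end has a 4 mm chamfer.
- pulley: Loose aluminium toothed belt pulley, 0.16 kg, lying flat with its hub boss up: rim 57 mm across and 24 mm high, above it the boss 46 mm across up to 30 mm; through bore 37 mm. Origin: centre of its underside, z up. Grip it across the rim. Seated, its top is at 84 mm, just below the groove.
- pliers_stand: Dark blue-grey stand, fixed, under pliers and ring: base plate 185 x 80 x 8 mm (x -150 to +35 mm in its frame), a block below the pivot and one below the ring. Origin: on the worktop below the ring's start place; +x from handles to ring. To the right of it a fixed upright screen 0.66 m high stands on the worktop at y = -0.39 m, from x = 0.58 to 0.99 m: keep the arm off it.
- pliers: Loose red-handled ring pliers with tips bent down, 0.14 kg, lying level on the stand, 145 mm long. Origin: underside of the pivot, x towards the tips, y across the handles, z up. Underside of the pivot 40.2 mm above the worktop at the start. Handles 13 mm high (z -0.5 to 12.5 mm), at x -28 to -92 mm, nothing but the 8 mm base plate below them. A spring holds them open.
- pliers_grip (a point): Point midway between the handles, 60 mm behind the pivot, at mid height of the handles (46.2 mm above the worktop at the start): grip here from above, fingers closing along the pliers' y. The handles measure 64 mm over their outsides here at rest and 38 mm squeezed to the stop; squeezed, their outer faces are flat and parallel.
- lever_left (a joint): Angle of each handle: 0 open at rest, 0.225 rad squeezed to the stop. With the ring on, about 7 N on the handles reaches the stop; 25 to 40 N holds pliers and ring firmly.
- snap_ring: Loose black snap ring, 4 mm thick, 0.036 kg, flat on the stand, the pliers' 4.5 mm pins in the 7 mm holes of its lugs. Squeezing brings a claw on each pin under its lug, so the ring can be lifted; it drops off if the handles open. Its bow then sags about 1 mm. Origin: ring centre, underside (30 mm above the worktop at the start); +x from lugs to bow, z up. Passes over the shaft only when spread.
- ring_center (a point): Centre of the ring's opening at mid thickness (2 mm above the ring's underside). While the handles are squeezed the ring draws some 6 mm towards the pivot, so it is then about 128 mm ahead of point pliers_grip and 15 mm below it; read it after squeezing. Put this point on the shaft axis: fully spread, the ring then clears the shaft by about 2 mm all round.
- ring_left (a joint): How far each arm of the ring is swung open about the bow: 0 relaxed (opening 32 mm), about 0.2 rad when the pliers are at their stop.
- timer: Bystander: small white digital timer, 50 x 62 x 21 mm, origin under its centre.
- specimen_pot: Bystander: specimen pot with orange lid, 63 mm across, 61 mm high, origin under its centre.
- tape_roll: Bystander: roll of white tape, 72 mm across, 24 mm high, origin under its centre.

How it is judged:
On the way, in this order (a step that is already met when the one before it is completed fails the run):
1. the pulley rests on the shaft's shoulder and is let go (horizontal distance between pulley and shaft_shoulder below 0.003 m and z of pulley in the frame of shaft_shoulder between -0.002 and 0.002 m and angle between pulley's own z axis and vertical below 0.05 rad and contact force between the fingers and pulley below 0.2 N), for 0.3 s.
2. the ring is spread by the squeezed pliers and lifted clear of its stand (value of joint ring_left above 0.15 rad and contact force between pliers and snap_ring above 1 N and contact force between the fingers and pliers above 3 N and height (world z) of ring_center above 0.05 m and contact force between anything else and pliers_stand below 0.2 N), for 0.2 s.
3. the spread ring is over the shaft, above the groove (value of joint ring_left above 0.15 rad and contact force between pliers and snap_ring above 1 N and contact force between the fingers and pliers above 3 N and horizontal distance between ring_center and shaft_groove below 0.006 m and z of ring_center in the frame of shaft_groove above 0.005 m), for 0.1 s.
At the end, for the whole second after the job is handed in: Pliers squeezed (over 3 N), ring held spread (over 0.15 rad), within 4 mm of the shaft axis and 3 mm of the groove's mid height, tilt under 0.12 rad, at rest, pushing the shaft under 2 N and the pulley under 0.5 N, pliers touching neither; pulley on the shoulder (2 mm high, 3 mm sideways, 0.05 rad) (value of joint ring_left above 0.15 rad and contact force between pliers and snap_ring above 1 N and contact force between the fingers and pliers above 3 N and horizontal distance between pulley and shaft_shoulder below 0.003 m and z of pulley in the frame of shaft_shoulder between -0.002 and 0.002 m and angle between pulley's own z axis and vertical below 0.05 rad and horizontal distance between ring_center and shaft_groove below 0.004 m and z of ring_center in the frame of shaft_groove between -0.003 and 0.003 m and angle between snap_ring's own z axis and vertical below 0.12 rad and contact force between snap_ring and drive_unit below 2 N and contact force between each of snap_ring, pliers and pulley below 0.5 N and contact force between pliers and drive_unit below 0.5 N and linear speed of snap_ring below 0.02 m/s); the arm keeps its last pose, push and grip.
It fails at once if a bystander (timer, specimen pot, tape roll) is moved more than 3 cm (distance of any of timer, specimen_pot, tape_roll from where it was at the start of the episode above 0.03 m).
It fails at once if the ring is forced: more than 15 N between ring and drive unit (contact force between snap_ring and drive_unit above 15 N).
It also fails if it takes over 67 s, if anything falls off the work surface, if the arm or the gripper's body presses on something with over 40 N, if the wrist force passes 120 N, or if a joint passes its speed limit or range.

ROBOT

A 6-joint arm with a two-finger parallel gripper is mounted at the origin on a cart in front of the work surface, level with it; the furniture and walls round the work are solid. World frame = base frame: x ahead of the robot, y to its left, z up, the work surface at z = 0. Lengths are in m, angles in rad, forces in N, time in s.
With the tool pointing down it reaches from about 0.325 to 0.9 m from the base axis. Payload 3.5 kg.
Tool frame: the origin (TCP) lies at the very end of the fingers, on their centre line; the grasp point (between the pads) lies 19 mm behind it; z points along the fingers, y is the line along which they close (so a half turn about z gives the same grasp; the last joint's range is limited). The gripper opens to 85 mm and grips with 20 to 120 N. Pads are 22 mm wide; open, the fingers measure 114 mm over their backs; the gripper's body (76 mm by 85 mm) begins 54 mm behind the grasp point. The pads swing forward as they close: fully open they stand 13 mm farther back than shut.
Start: joints at [-1.377, 0.276, -0.026, 1.268, 0, 1.467], TCP at [0.183, -0.598, 0.231] pointing down, gripper open.
Joint ranges: [-3.12, 3.12], [-0.85, 1.88], [-1.08, 1.24], [-1.95, 2.15], [-1.57, 1.53], [-3.14, 3.14]. Speed limits (rad/s): [2.57, 2.57, 3.14, 3.14, 3.14, 3.14].

INTERFACE

Orientations are given as a rotation vector (axis times angle).
In Python, from rig import * gives the robot as it stands. The module is installed in compiled form; this text tells all that it offers.
- The arm moves only by the shell command python3 -m inch 'ROWS' [FORCE]. ROWS is JSON, a list of rows, each a list of 7 numbers: the shift along the world's x, y, z in units of 60 mm (1.0 is 60 mm), then the turn, a rotation vector about the world's x, y, z in units of 6 degrees (1.0 is 6 degrees), then the opening, from 0 (shut) to 1 (fully open). A call has 1 to 10 rows; each row is the pose to reach, as a shift and turn from the pose commanded when the call began; what a row does not reach only later rows make up. A row lasts 1/8 s, in which the tool goes at most 62.5 mm and 10.7 degrees, less where a joint would pass 70% of its speed; a pose out of reach is approached as far as the arm can. A call with a gripper value outside its range is refused whole. The fingers move at their own pace and stop on an object; FORCE is the grip in N (left out, the last holds). Time passes only in rows, so rows that repeat a pose let the fingers close. It gives the time, the measured TCP pose, the force, the opening and the grip force at its end, in the units of the state.
- get_state(): the state, without advancing time (a new reading comes with each control period).
- snapshot(name): name is "scene" or "top" or "wrist"; returns a dict with "pixels" (480x640x3 uint8, red, green, blue), "intrinsics" (3x3 intrinsics, pixels), "camera_from_world" (4x4, takes a point from world to camera coordinates); the wrist camera has in their place "T_tool_cam" (4x4, takes a point from camera to tool coordinates, whose origin is the TCP and whose axes are the flange's). Camera axes: x right, y down, z forward; pixel columns grow to the right and rows downward; lengths in m; the calibration is good to about 2 mm. A picture is of the moment at which its call begins: read the wrist's pose just before it. There is no depth.
- job_done(): hands the job in; it is judged then, once.
Trained networks look in a picture, given as the dict that the camera call returned (one of the last four; its "shot" number tells which), for a name from the list of things; names that differ only in an ending like _2 or _b are one class to them, and where a whole thing is asked for, a point or a joint stands for the part that bears it (a point fixed in the world has none). Each returns a list of dicts, best first, with "confidence" (0 to 1); they miss things now and then, are a little off and sometimes report something else, mostly with a low value. They report only what shows in the picture. A call takes as long as a camera call.
- masks_of(picture, query): "pixels" (480x640 bool, what is visible of it).
- mark_of(picture, query): "centre" ([x, y, z] in m, in world coordinates, good to about 4 mm: a listed point, or the origin of a listed thing).
The state is a dict: "time_s": time; "joints": joint angles; "dq": joint speeds; "joint_efforts": joint torques, N m; "ee_pos": TCP position; "orientation": TCP orientation; "wrist_force": force on the tool from outside, world axes, zero at the start; "wrist_torque": the same for the moment, N m; "grip_width": opening from 0.0 (shut) to 1.0 (fully open); "grasp_force": force on a finger pad.
Only numpy, scipy, OpenCV 4.12 (cv2) and the standard library are available. Lean on these libraries where they do the work, as an engineer would, in place of code of your own. Each camera call takes 0.05 s, during which the arm holds its last target. There are 200 camera calls.

## Working session

There is one attempt and no reset: what is moved stays moved. The work goes in short steps, Python scripts to look and compute and a shell command to move; the robot and the scene stay as the last step left them, time stands still between calls to the robot, and variables do not carry over. Pictures are saved under pics/ and viewed, at most 10 in all, crops included, and the job is handed in when it is done.

```bash
mkdir -p pics
cat > h.py <<'E'
from rig import *
import numpy as np, cv2
from scipy.spatial.transform import Rotation as R
def save(p,n): cv2.imwrite('pics/'+n+'.png',p['pixels'][:,:,::-1])
def mk(p,names):
    for n in names:
        try:
            for d in mark_of(p,n)[:2]: print(n,np.round(d['centre'],4),round(d['confidence'],2))
        except Exception as e: print(n,e)
def wcam(s,p):
    T=np.eye(4);T[:3,:3]=R.from_rotvec(s['orientation']).as_matrix();T[:3,3]=s['ee_pos'];return T@p['T_tool_cam']
def ray(p,uv,z,T=None):
    if T is None:T=np.linalg.inv(p['camera_from_world'])
    d=T[:3,:3]@np.linalg.solve(p['intrinsics'],[uv[0],uv[1],1]);o=T[:3,3];return o+d*(z-o[2])/d[2]
def proj(p,X,T=None):
    M=p['camera_from_world'] if T is None else np.linalg.inv(T)
    c=M[:3,:3]@np.array(X)+M[:3,3];k=p['intrinsics']@c;return k[:2]/k[2]
def cen(p,n):
    m=masks_of(p,n)
    if not m: return None
    q=np.argwhere(m[0]['pixels']);return q.mean(0)[::-1],len(q),m[0]['confidence'],q.min(0)[::-1],q.max(0)[::-1]
E
python3 - <<'E'
from h import *
N=['drive_unit','shaft_shoulder','shaft_groove','shaft_end','pulley','pliers_stand','pliers','pliers_grip','snap_ring','ring_center','timer','specimen_pot','tape_roll']
s=get_state();print(s)
for c in ['top','scene']:
    p=snapshot(c);save(p,c+'0');print(c,np.linalg.inv(p['camera_from_world'])[:3,3]);mk(p,N)
E
```

```text
{'time_s': 0.0, 'joints': array([-1.37740153e+00,  2.77142095e-01, -2.78773787e-02,  1.26798937e+00,
        1.86495998e-05,  1.46737837e+00]), 'dq': array([-0.00031139, -0.00133566, -0.00049136, -0.00052493, -0.00092737,
        0.00032064]), 'joint_efforts': array([ 7.77613168e-04, -4.45512950e+01,  2.95200133e+01,  1.65442948e-02,
       -2.79646974e-05,  5.42264345e-06]), 'ee_pos': array([ 0.18263232, -0.59691581,  0.23015569]), 'orientation': array([-3.10487336e+00, -4.64195884e-01,  1.26946187e-04]), 'wrist_force': array([ 0.39960431, -0.08770619, -0.05837715]), 'wrist_torque': array([-0.03351965, -0.02380782,  0.02125634]), 'grasp_force': 0.0, 'grip_width': 0.9982590383259979}
top [0.24995448 0.0558507  1.50130366]
drive_unit [0.6098 0.0198 0.0031] 0.74
drive_unit [0.6105 0.0219 0.1081] 0.47
shaft_shoulder [0.6038 0.0197 0.0546] 0.57
shaft_groove [0.6077 0.0189 0.089 ] 0.63
shaft_groove [ 0.4536 -0.2085  0.0463] 0.37
shaft_end [0.6114 0.0204 0.1085] 0.65
pulley [0.4458 0.2561 0.0014] 0.65
pliers_stand [ 0.5783 -0.2343 -0.0006] 0.87
pliers [ 0.5098 -0.221   0.0418] 0.9
pliers_g
[... 363 characters left out ...]
t_shoulder [0.6069 0.0207 0.058 ] 0.64
shaft_groove [0.611  0.0183 0.088 ] 0.68
shaft_groove [0.6066 0.0173 0.054 ] 0.65
shaft_end [0.6072 0.0201 0.1087] 0.6
shaft_end [0.6073 0.0174 0.087 ] 0.37
pulley [ 0.446   0.2549 -0.0036] 0.63
pliers_stand [ 0.5794 -0.2343 -0.0016] 0.59
pliers [ 0.5064 -0.2246  0.0398] 0.89
pliers_grip [ 0.4473 -0.2079  0.0463] 0.64
snap_ring [ 0.5804 -0.2411  0.0319] 0.42
ring_center [ 0.5788 -0.24    0.034 ] 0.58
ring_center [ 0.4507 -0.2094  0.044 ] 0.48
timer [ 0.4446  0.2548 -0.003 ] 0.57
timer [ 7.017e-01 -2.326e-01 -7.000e-04] 0.18
specimen_pot [ 7.052e-01 -2.335e-01 -1.000e-04] 0.85
specimen_pot [0.6085 0.0179 0.1057] 0.22
tape_roll [0.3905 0.3774 0.0013] 0.93
```

View pics/top0.png

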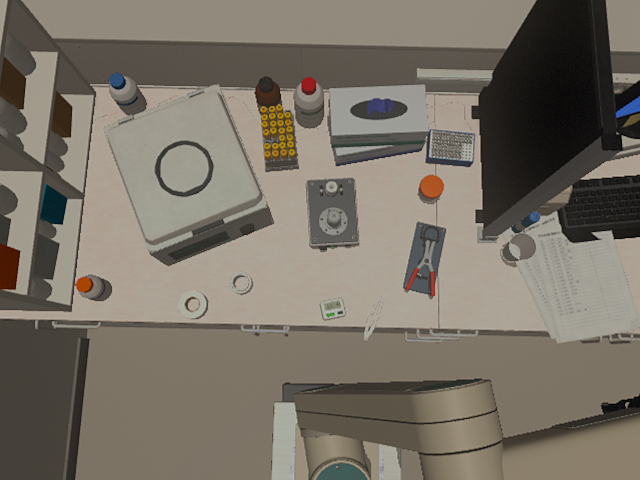

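View pics/scene0.png

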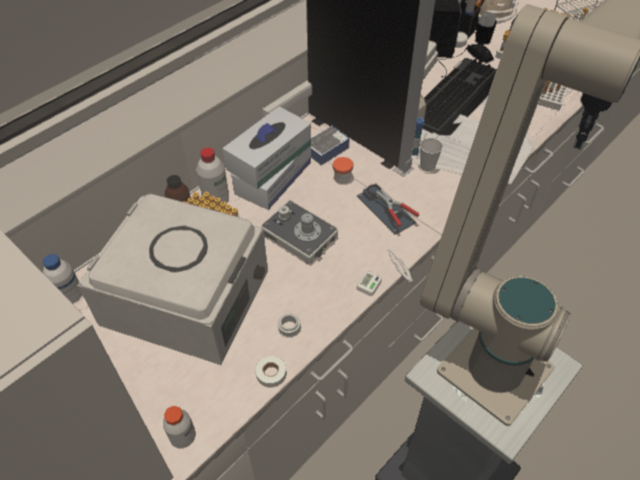

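The top view shows the pulley at (241,283), the shaft at (333,220), the pliers at about (427,262), the tape at (192,305) and the screen at the right. The scene view agrees, and the network marks fit both pictures. I'm moving above the pulley and turning the tool +151° so that joint 6 stays in range.

```bash
python3 -m inch '[[4.4,6.6,0,0,0,12.6,1],[4.4,6.6,0,0,0,12.6,1],[4.4,6.6,0,0,0,12.6,1],[4.4,6.6,0,0,0,12.6,1],[4.4,6.6,0,0,0,12.6,1],[4.4,6.6,0,0,0,12.6,1],[4.4,6.6,0,0,0,12.6,1],[4.4,6.6,0,0,0,12.6,1],[4.4,6.6,0,0,0,12.6,1]]' 40
python3 - <<'E'
from h import *
s=get_state();p=snapshot('wrist');save(p,'w1');print(s['joints'])
mk(p,['pliers','pliers_grip','ring_center','pliers_stand'])
E
python3 -m inch '[[0,7.5,-0.8,0,0,12.5,1],[0,7.5,-0.8,0,0,12.5,1],[0,7.5,-0.8,0,0,12.5,1],[0,7.5,-0.8,0,0,12.5,1],[0,7.5,-0.8,0,0,12.5,1],[0,7.5,-0.8,0,0,12.5,1],[0,7.5,-0.8,0,0,12.5,1],[0,7.5,-0.8,0,0,12.5,1],[0,7.5,-0.8,0,0,12.5,1],[0,7.5,-0.8,0,0,12.5,1]]'
python3 - <<'E'
from h import *
s=get_state();p=snapshot('wrist');save(p,'w2');print(s['joints'],s['ee_pos'],s['orientation'],p['T_tool_cam'])
mk(p,['pulley','tape_roll'])
c=cen(p,'pulley');print(c);T=wcam(s,p)
for z in(.02,.03):print(ray(p,c[0],z,T))
E
```

```text
time_s: 2.52
ee_pos: [0.4478, -0.1996, 0.2315]
orientation: [2.165, 2.276, 0.001]
wrist_force: [-0.4, -0.3, 0.3]
grip_width: 0.999
grasp_force: 0.0
[-5.51441947e-01  3.64545858e-02 -3.09538725e-01  1.22443479e+00
  2.49714819e-04  9.69344460e-01]
pliers [ 0.5073 -0.217   0.0416] 0.58
pliers_grip [ 0.5807 -0.2381  0.0342] 0.17
ring_center [ 0.5789 -0.2393  0.034 ] 0.96
pliers_stand [ 0.5806 -0.2349  0.0021] 0.57
time_s: 4.03
ee_pos: [0.4471, 0.2466, 0.1834]
orientation: [-0.344, -3.123, 0.001]
wrist_force: [-0.1, -0.4, -1.3]
grip_width: 1.001
grasp_force: 0.0
[ 3.77800931e-01  1.06277053e-01 -3.38910743e-01  1.12603839e+00
 -6.20045067e-04  5.97077714e-01] [0.44706314 0.24662327 0.18337662] [-3.43739509e-01 -3.12264064e+00  1.17674745e-03] [[-6.15482238e-04 -9.55364487e-01 -2.95429042e-01  7.64107103e-02]
 [ 9.99999810e-01 -5.83080163e-04 -1.97773516e-04 -1.55688970e-04]
 [ 1.66869799e-05 -2.95429108e-01  9.55364664e-01 -1.42122368e-01]
 [ 0.00000000e+00  0.00000000e+00  0.00000000e+00  1.00000000e+00]]
tape_roll [ 0.3882  0.3722 -0.0052] 0.96
(array([328.85389931, 215.3869694 ]), 3039, 0.76, array([292, 177]), array([366, 252]))
[0.44436837 0.256136   0.02      ]
[0.44201498 0.25636712 0.03      ]
```

View pics/w2.png

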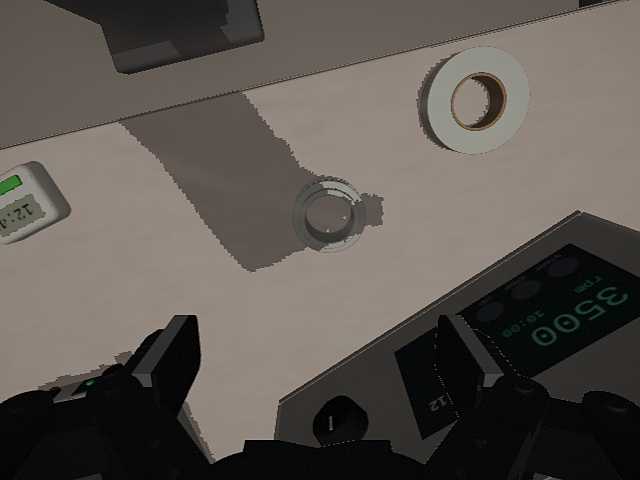

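Run:
```python
from h import *
s=get_state();p=snapshot('wrist');T=wcam(s,p)
for uv in [(280,403),(577,212),(430,310)]:print(ray(p,uv,0,T)[:2])
t=snapshot('top')
for uv in [(165,262),(272,222),(218,242)]:print('top',ray(t,uv,0)[:2],ray(t,uv,.15)[:2])
g=cv2.GaussianBlur(p['pixels'],(3,3),0).max(2)[160:270,275:385]
c=cv2.HoughCircles(g,cv2.HOUGH_GRADIENT,1,20,param1=80,param2=15,minRadius=15,maxRadius=45);print(c)
for z in (.012,.03):
  for r in(.0185,.023,.0285):
    q=np.array([proj(p,[.4444+r*np.cos(a),.2562+r*np.sin(a),z],T) for a in np.linspace(0,6.28,12,endpoint=False)]);print(z,r,q.min(0),q.max(0))
cv2.imwrite('pics/c1.png',cv2.resize(p['pixels'][160:270,275:385,::-1],None,fx=5,fy=5,interpolation=cv2.INTER_CUBIC))
c=cen(t,'pulley');print(c and (c[0],c[3],c[4]), c and ray(t,c[0],.015))
```

```text
[0.61980064 0.17171268]
[0.49095743 0.45642475]
[0.55314301 0.32598953]
top [0.49842817 0.45880906] [0.47360238 0.41854822]
top [0.61366716 0.18108175] [0.57732747 0.16856952]
top [0.55556323 0.32236427] [0.52502889 0.29573606]
[[[52.5 55.5 26.6]]]
0.012 0.0185 [305.23222641 190.43556372] [350.79497312 234.90068978]
0.012 0.023 [299.73537252 184.82043664] [356.38154312 240.10984554]
0.012 0.0285 [293.03025138 177.89411407] [363.22329753 246.42074549]
0.03 0.0185 [304.55696539 194.58846579] [352.70452385 241.38433259]
0.03 0.023 [298.75098228 188.66644325] [358.61079837 246.85500238]
0.03 0.0285 [291.66957011 181.35767063] [365.84491474 253.47949355]
None None
```

View pics/c1.png

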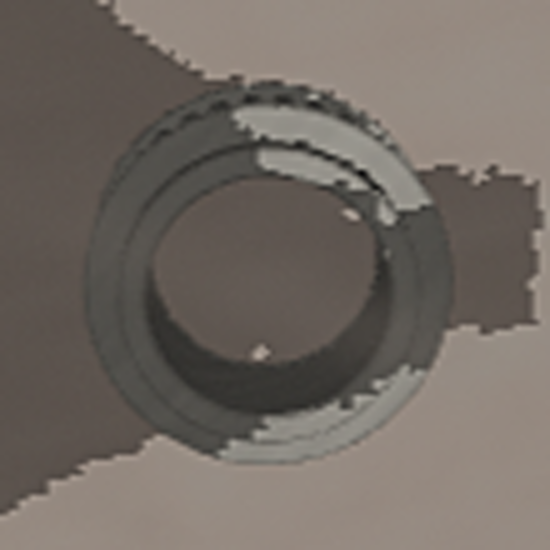

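The crop shows the bore's top edge at about x 304–353, y 196–242. That puts the pulley at (0.445, 0.256), in agreement with the marks. I'm gripping it.

```bash
python3 -m inch '[[-0.03,0.16,-1,0,0,0,1],[-0.03,0.16,-2,0,0,0,1],[-0.03,0.16,-2.6,0,0,0,1],[-0.03,0.16,-2.8,0,0,0,1],[-0.03,0.16,-3.0,0,0,0,1],[-0.03,0.16,-3.0,0,0,0,1],[-0.03,0.16,-3.0,0,0,0,0.4],[-0.03,0.16,-3.0,0,0,0,0.4],[-0.03,0.16,-3.0,0,0,0,0.4],[-0.03,0.16,-3.0,0,0,0,0.4]]' 40
python3 -m inch '[[0,0,0,0,0,0,0.4],[0,0,0,0,0,0,0.4],[0,0,0,0,0,0,0.4]]'
```

```text
time_s: 5.62
ee_pos: [0.4462, 0.2582, 0.0051]
orientation: [0.339, 3.121, 0.001]
wrist_force: [-1.4, -1.7, 6.3]
grip_width: 0.663
grasp_force: 41.7
time_s: 6.0
ee_pos: [0.4462, 0.2582, 0.0051]
orientation: [0.339, 3.121, 0.001]
wrist_force: [-1.4, -0.2, 6.8]
grip_width: 0.669
grasp_force: 41.7
```

```bash
python3 -m inch '[[0,0,0.5,0,0,0,0.4],[0,0,1.5,0,0,0,0.4],[0,0,2.5,0,0,0,0.4],[0,0,3.2,0,0,0,0.4],[0.7,-1,3.2,0,0,0,0.4],[1.35,-2,3.2,0,0,0,0.4],[2,-3,3.2,0,0,0,0.4],[2.7,-3.97,3.2,0,0,0,0.4],[2.7,-3.97,3.2,0,0,0,0.4],[2.7,-3.97,3.2,0,0,0,0.4]]'
python3 - <<'E'
from h import *
s=get_state();p=snapshot('wrist');save(p,'w3');T=wcam(s,p);print(s['ee_pos'],s['grip_width'])
mk(p,['shaft_end','shaft_groove','shaft_shoulder','pulley','drive_unit'])
t=snapshot('top');s2=snapshot('scene')
for q in(t,s2):mk(q,['shaft_end','pulley'])
X=[.609,.0195]
for z,r in((.105,.013),(.105,.017),(.054,.022)):
    q=np.array([proj(p,[X[0]+r*np.cos(a),X[1]+r*np.sin(a),z],T) for a in np.linspace(0,6.28,24,endpoint=False)]);print(z,r,q.min(0),q.max(0))
E
```

```text
time_s: 7.25
ee_pos: [0.6086, 0.0172, 0.1956]
orientation: [0.345, 3.121, -0.0]
wrist_force: [-0.7, 0.8, -2.1]
grip_width: 0.662
grasp_force: 43.7
[0.60858737 0.01716479 0.1955605 ] 0.6619468422335988
shaft_end [0.6065 0.0198 0.1039] 0.83
shaft_groove [0.606  0.018  0.0905] 0.66
shaft_shoulder [0.6064 0.0216 0.0555] 0.96
pulley [0.6073 0.0152 0.191 ] 0.98
drive_unit [0.6048 0.0189 0.0035] 0.74
shaft_end [ 0.7052 -0.2367  0.0018] 0.18
shaft_end [0.607  0.0163 0.106 ] 0.9
pulley [0.6035 0.0204 0.1878] 0.74
0.105 0.013 [300.02595933 229.40283121] [342.88630274 270.13544804]
0.105 0.017 [293.42207521 222.90349602] [349.47045004 276.17862951]
0.054 0.022 [290.49206984 198.25768789] [350.9911259  256.74195557]
```

View pics/w3.png

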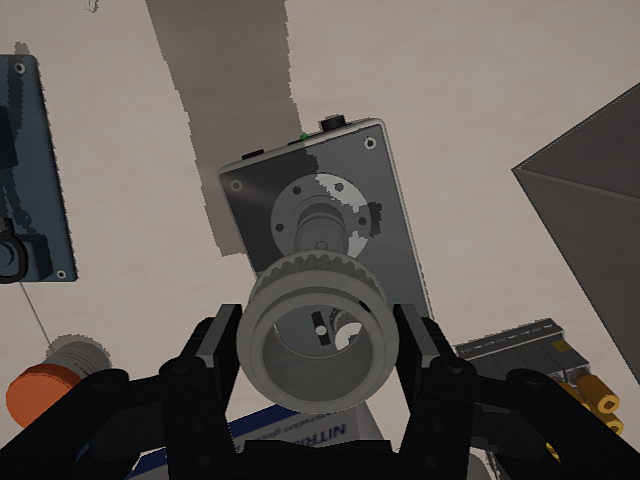

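The wrist view shows the shaft end at about (321,245), partly hidden by the held pulley. I'm moving 36 mm further in x to see it free.

```bash
python3 -m inch '[[0.6,0,0,0,0,0,0.4],[0.6,0,0,0,0,0,0.4],[0.6,0,0,0,0,0,0.4]]'
python3 - <<'E'
from h import *
s=get_state();p=snapshot('wrist');save(p,'w4');T=wcam(s,p);print(s['ee_pos'],s['orientation'])
mk(p,['shaft_end','shaft_groove','shaft_shoulder','pulley'])
X=[.6065,.0195]
o=p['pixels'][:,:,::-1].copy()
for z,r,c in((.105,.013,(0,255,0)),(.0935,.017,(0,255,255)),(.054,.022,(0,0,255))):
    q=np.array([proj(p,[X[0]+r*np.cos(a),X[1]+r*np.sin(a),z],T) for a in np.linspace(0,6.28,24,endpoint=False)])
    print(z,q.min(0),q.max(0))
    for u in q:o[int(round(u[1])),int(round(u[0]))]=c
# pulley held, circles about tool axis
e=s['ee_pos'];
for z,r in((.030,.023),(.024,.0285),(.030,.0185)):
  for a in np.linspace(0,6.28,36,endpoint=False):
    u=proj(p,[e[0]+r*np.cos(a),e[1]+r*np.sin(a),e[2]-.004+z],T)
    if 0<=u[1]<480:o[int(round(u[1])),int(round(u[0]))]=(255,0,255)
cv2.imwrite('pics/c4.png',cv2.resize(o[100:440,200:440],None,fx=2.4,fy=1.76*1,interpolation=cv2.INTER_CUBIC) if 0 else cv2.resize(o[120:420,200:440],None,fx=2,fy=2,interpolation=cv2.INTER_NEAREST))
E
```

```text
time_s: 8.22
ee_pos: [0.6425, 0.0198, 0.195]
orientation: [-0.339, -3.122, 0.0]
wrist_force: [-0.9, 0.5, -2.1]
grip_width: 0.663
grasp_force: 43.7
[0.64246698 0.01981685 0.19503559] [-3.38896411e-01 -3.12202771e+00  5.40659243e-05]
shaft_end [0.6069 0.017  0.1048] 0.59
shaft_groove [0.6079 0.0186 0.0919] 0.98
shaft_shoulder [0.6059 0.0206 0.0881] 0.62
pulley [0.6415 0.0164 0.1892] 0.71
pulley [0.6053 0.0153 0.0012] 0.69
0.105 [281.25719772 170.82360071] [326.09756063 215.30198256]
0.0935 [276.27417976 161.67305982] [332.28096197 217.37301166]
0.054 [274.60266504 148.44084135] [337.40420273 211.34225462]
```

View pics/c4.png

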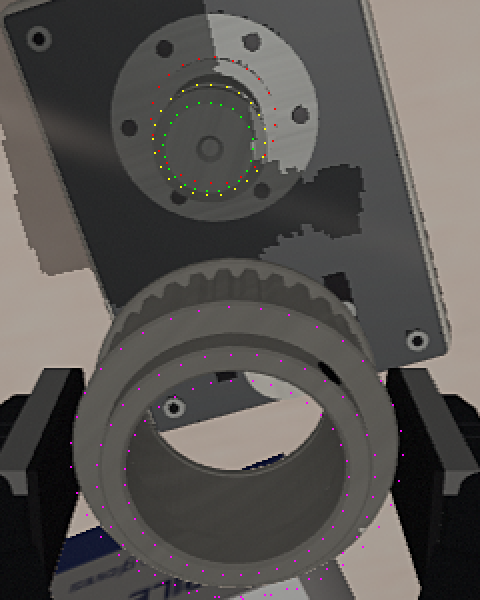

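The picture shows the shaft end's centre hole at px (304.5,194.5), which puts the shaft axis at about (0.607, 0.020). The held pulley sits level and centred on the tool axis. I'm moving over the shaft and probing down.

```bash
python3 -m inch '[[-0.58,0,0,0,0,0,0.4],[-0.58,0,-0.6,0,0,0,0.4],[-0.58,0,-1.2,0,0,0,0.4],[-0.58,0,-1.35,0,0,0,0.4],[-0.58,0,-1.35,0,0,0,0.4],[-0.58,0,-1.35,0,0,0,0.4]]'
python3 -m inch '[[0,0,-0.05,0,0,0,0.4],[0,0,-0.1,0,0,0,0.4],[0,0,-0.15,0,0,0,0.4],[0,0,-0.2,0,0,0,0.4],[0,0,-0.2,0,0,0,0.4]]'
```

```text
time_s: 9.22
ee_pos: [0.6097, 0.0196, 0.1161]
orientation: [0.339, 3.12, 0.0]
wrist_force: [0.0, 0.0, -1.4]
grip_width: 0.663
grasp_force: 43.7
time_s: 9.85
ee_pos: [0.6078, 0.0197, 0.1018]
orientation: [-0.339, -3.122, 0.0]
wrist_force: [0.2, 0.4, -2.9]
grip_width: 0.664
grasp_force: 43.7
```

```bash
python3 -m inch '[[0,0,-0.1,0,0,0,0.4],[0,0,-0.2,0,0,0,0.4],[0,0,-0.3,0,0,0,0.4],[0,0,-0.4,0,0,0,0.4],[0,0,-0.5,0,0,0,0.4],[0,0,-0.5,0,0,0,0.4]]'
python3 -m inch '[[0,0,-0.05,0,0,0,0.4],[0,0,-0.1,0,0,0,0.4],[0,0,-0.15,0,0,0,0.4],[0,0,-0.18,0,0,0,0.4],[0,0,-0.18,0,0,0,0.4]]'
```

```text
time_s: 10.6
ee_pos: [0.6076, 0.0198, 0.0715]
orientation: [-0.339, -3.122, 0.0]
wrist_force: [0.0, -0.3, -1.4]
grip_width: 0.665
grasp_force: 43.7
time_s: 11.22
ee_pos: [0.608, 0.0197, 0.0613]
orientation: [-0.339, -3.123, 0.0]
wrist_force: [-0.6, 0.2, -0.9]
grip_width: 0.663
grasp_force: 43.7
```

```bash
python3 -m inch '[[0,0,-0.03,0,0,0,0.4],[0,0,-0.06,0,0,0,0.4],[0,0,-0.06,0,0,0,0.4]]'
```

```text
time_s: 11.6
ee_pos: [0.6084, 0.0197, 0.0592]
orientation: [0.339, 3.123, -0.0]
wrist_force: [-2.6, -1.0, 4.8]
grip_width: 0.665
grasp_force: 44.3
```

```bash
python3 -m inch '[[0,0,0,0,0,0,1],[0,0,0,0,0,0,1],[0,0,0,0,0,0,1],[0,0,0,0,0,0,1],[0,0,0.2,0,0,0,1],[0,0,1,0,0,0,1],[0,0,2,0,0,0,1],[0,0,2.3,0,0,0,1],[0,0,2.3,0,0,0,1]]'
python3 - <<'E'
from h import *
s=get_state();p=snapshot('wrist');save(p,'w5');T=wcam(s,p);print(s['ee_pos'])
mk(p,['pulley','shaft_end','shaft_groove'])
o=p['pixels'][:,:,::-1].copy()
X=[.6074,.02]
for z,r,c in((.105,.013,(0,255,0)),(.084,.023,(0,0,255)),(.078,.0285,(255,0,255))):
    for a in np.linspace(0,6.28,24,endpoint=False):
        u=proj(p,[X[0]+r*np.cos(a),X[1]+r*np.sin(a),z],T).round().astype(int);o[u[1],u[0]]=c
u=proj(p,[*X,.09],T).astype(int);print(u)
cv2.imwrite('pics/c5.png',cv2.resize(o[u[1]-80:u[1]+80,u[0]-80:u[0]+80],None,fx=3.5,fy=3.5,interpolation=cv2.INTER_NEAREST))
E
```

```text
time_s: 12.72
ee_pos: [0.6096, 0.0196, 0.1983]
orientation: [0.339, 3.119, 0.0]
wrist_force: [-0.6, 0.7, -0.4]
grip_width: 1.004
grasp_force: 0.0
[0.60962406 0.0196346  0.19831261]
shaft_end [0.6043 0.0182 0.1024] 0.94
shaft_groove [0.6045 0.019  0.0915] 0.7
[317 237]
```

View pics/c5.png

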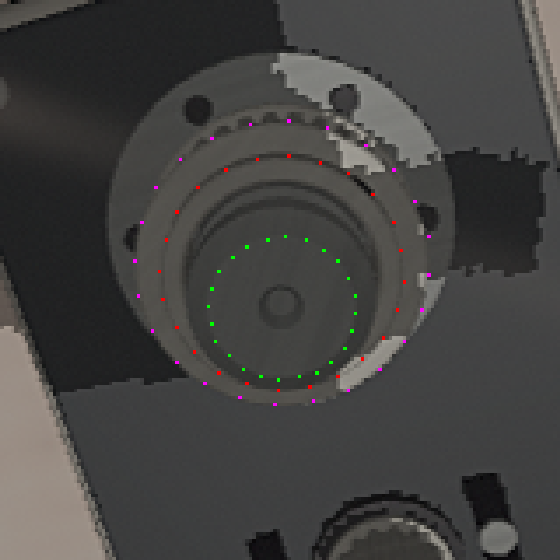

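The crop shows the pulley seated: the rim and boss outlines computed for z 78 and 84 mm match, and the shaft's centre hole at crop (281,306) agrees to within 0.5 mm. Next I'm looking at the pliers from above.

```bash
python3 -m inch '[[-2,-3.7,0,0,0,0,1],[-2,-3.7,0,0,0,0,1],[-2,-3.7,0,0,0,0,1],[-2,-3.7,0,0,0,0,1],[-2,-3.7,0,0,0,0,1],[-2,-3.7,0,0,0,0,1],[-2,-3.7,0,0,0,0,1],[-2,-3.7,0,0,0,0,1]]'
python3 - <<'E'
from h import *
s=get_state();p=snapshot('wrist');save(p,'w6');T=wcam(s,p);print(s['ee_pos'],s['orientation'],s['joints'])
mk(p,['pliers','pliers_grip','ring_center','snap_ring','pliers_stand'])
m=masks_of(p,'pliers_stand');
g=np.array([.4515,-.2095,.0462]);r=np.array([.580,-.239,.032])
o=p['pixels'][:,:,::-1].copy()
for X in(g,r,[.508,-.2215,.0402]):
    print(proj(p,X,T));cv2.circle(o,tuple(proj(p,X,T).round().astype(int).tolist()),2,(0,255,0),-1)
cv2.imwrite('pics/c6.png',o)
E
```

```text
time_s: 13.92
ee_pos: [0.4887, -0.201, 0.1956]
orientation: [-0.336, -3.123, -0.001]
wrist_force: [-0.0, 0.1, 0.5]
grip_width: 0.997
grasp_force: 0.0
[ 0.4886912  -0.201023    0.19561563] [-3.35553708e-01 -3.12319209e+00 -5.21494364e-04] [-5.12694941e-01  1.28696107e-01 -2.86190512e-01  1.15643254e+00
  1.36818264e-04 -2.98637407e-01]
pliers [ 0.5098 -0.2205  0.0403] 0.87
ring_center [ 0.5849 -0.2352  0.0034] 0.59
snap_ring [0.6058 0.02   0.051 ] 0.18
pliers_stand [ 0.5823 -0.235   0.001 ] 0.95
[294.92670958 179.49753942]
[296.6213304  332.52795847]
[296.94301432 252.92882643]
```

View pics/c6.png

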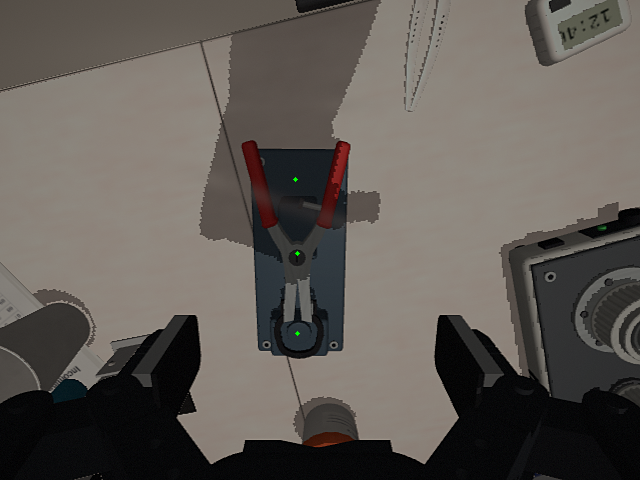

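The picture shows the handle ends at (250,144) and (342,144), the pivot bolt at (297,256) and the ring centre at about (299,333). The pliers' axis is nearly in line with the tool.

Run:
```python
from h import *
s=get_state();p=snapshot('wrist');T=wcam(s,p)
im=p['pixels'].astype(int);m=(im[:,:,0]>90)&(im[:,:,0]>2*im[:,:,1]);m[:130]=0;m[235:]=0;m[:,:230]=0;m[:,370:]=0
n,l,st,c=cv2.connectedComponentsWithStats(m.astype(np.uint8));print(st)
q=np.argwhere(m)
W=np.array([ray(p,(v,u),.0525,T)[:2] for u,v in q])
d=R.from_rotvec(s['orientation']).as_matrix();ax=-d[:2,0];ay=np.array([-ax[1],ax[0]]);print('ax',np.degrees(np.arctan2(ax[1],ax[0])))
e=s['ee_pos'][:2];a=(W-e)@ax;b=(W-e)@ay
mid=[];
for lo in np.arange(a.min()+.004,a.max()-.006,.006):
    k=(a>=lo)&(a<lo+.006);mid.append((lo+.003,(b[k].min()+b[k].max())/2,np.ptp(b[k])))
mid=np.array(mid);print(np.round(mid*1000,1));f=np.polyfit(mid[:,0],mid[:,1],1);print('tilt deg',np.degrees(f[0]),'arange',a.min(),a.max())
for nm,uv,z in(('bolt',(297,256),.055),('ring',(299,333),.032)):
    x=ray(p,uv,z,T)[:2];print(nm,x,(x-e)@ax*1e3,(x-e)@ay*1e3)
x=ray(p,(296,179.5),.0462,T)[:2]
```

```text
[[     0      0    640    480 306686]
 [   333    142     19     58    514]]
ax -12.369027626059145
[[-54.   18.7   7.6]
 [-48.   17.1   8.3]
 [-42.   15.8   8.4]
 [-36.   14.8   7.7]
 [-30.   14.2   6.4]]
tilt deg -10.79785722834808 arange -0.06099126399005847 -0.021371424043620434
bolt [ 0.50543619 -0.22136356] 20.866329704594968 -15.187692343319705
ring [ 0.58072338 -0.23847368] 98.07108600237775 -15.77358758567084
```

Run:
```python
from h import *
s=get_state();p=snapshot('wrist');T=wcam(s,p)
im=p['pixels'].astype(int);m=(im[:,:,0]>50)&(im[:,:,0]>1.8*im[:,:,1]);m[:130]=0;m[235:]=0;m[:,:230]=0;m[:,370:]=0
q=np.argwhere(m);print(len(q))
W=np.array([ray(p,(v,u),.0525,T)[:2] for u,v in q])
d=R.from_rotvec(s['orientation']).as_matrix();ax=-d[:2,0];ay=np.array([-ax[1],ax[0]])
e=s['ee_pos'][:2];a=(W-e)@ax;b=(W-e)@ay
mid=np.array([(lo+.003,(b[k].min()+b[k].max())/2,np.ptp(b[k])) for lo in np.arange(a.min(),a.max()-.006,.006) for k in [(a>=lo)&(a<lo+.006)]])
print(np.round(mid*1000,1),'arange',a.min(),a.max())
```

```text
2343
[[-58.7 -14.1  74.4]
 [-52.7 -14.1  73.2]
 [-46.7 -13.9  70.3]
 [-40.7 -14.   67.9]
 [-34.7 -13.7  64.9]
 [-28.7 -13.8  62.4]
 [-22.7 -13.6  59.3]
 [-16.7 -14.   56. ]
 [-10.7 -14.1  53.5]
 [ -4.7 -14.2  50.8]] arange -0.06168470189354495 0.00011325380340977878
```

```bash
python3 -m inch '[[-0.59,-0.11,-0.5,0,0,-0.1,1],[-0.59,-0.11,-1.3,0,0,-0.1,1],[-0.59,-0.11,-2,0,0,-0.1,1],[-0.59,-0.11,-2.4,0,0,-0.1,1],[-0.59,-0.11,-2.7,0,0,-0.1,1],[-0.59,-0.11,-2.82,0,0,-0.1,1],[-0.59,-0.11,-2.82,0,0,-0.1,1],[-0.59,-0.11,-2.82,0,0,-0.1,1]]'
python3 -m inch '[[0,0,0,0,0,0,0.3],[0,0,0,0,0,0,0.3],[0,0,0,0,0,0,0.3],[0,0,0,0,0,0,0.3],[0,0,0,0,0,0,0.3],[0,0,0,0,0,0,0.3],[0,0,0,0,0,0,0.3],[0,0,0,0,0,0,0.3]]' 33
python3 - <<'E'
from h import *
s=get_state();p=snapshot('wrist');save(p,'w7');T=wcam(s,p)
mk(p,['ring_center','pliers','pliers_grip'])
for q in('top','scene'):
    p=snapshot(q);mk(p,['ring_center','pliers','pliers_grip'])
E
```

```text
time_s: 15.38
ee_pos: [0.4536, -0.2094, 0.0276]
orientation: [0.355, 3.12, -0.001]
wrist_force: [-0.3, -0.4, -0.4]
grip_width: 1.002
grasp_force: 0.0
time_s: 16.38
ee_pos: [0.453, -0.2091, 0.0278]
orientation: [0.355, 3.121, -0.001]
wrist_force: [-3.4, 1.5, 8.5]
grip_width: 0.403
grasp_force: 32.7
ring_center [ 0.5778 -0.2328  0.053 ] 0.58
pliers [ 0.515  -0.2206  0.0478] 0.64
ring_center [ 0.5784 -0.242   0.0546] 0.38
pliers [ 0.5134 -0.2263  0.0505] 0.51
pliers_grip [0.608  0.0159 0.051 ] 0.59
pliers_grip [ 0.4502 -0.2105  0.042 ] 0.5
```

View pics/w7.png

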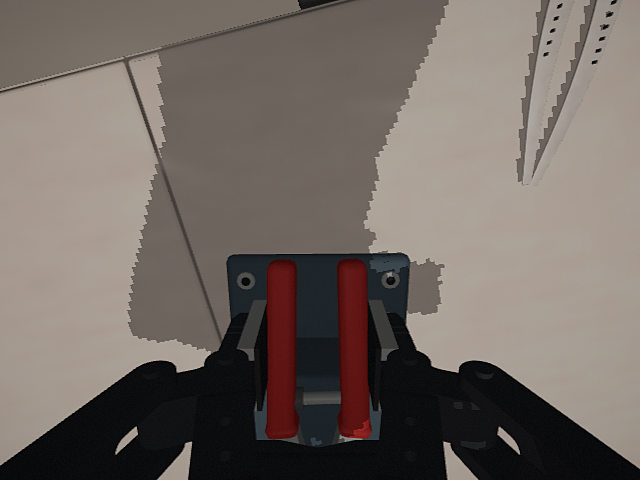

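The wrist view shows the handles parallel between the pads, at columns 268–296 and 340–366, so they are squeezed. I'm lifting gently.

```bash
python3 -m inch '[[0,0,0.05,0,0,0,0.3],[0,0,0.1,0,0,0,0.3],[0,0,0.2,0,0,0,0.3],[0,0,0.3,0,0,0,0.3],[0,0,0.5,0,0,0,0.3],[0,0,0.8,0,0,0,0.3],[0,0,1.2,0,0,0,0.3],[0,0,1.6,0,0,0,0.3],[0,0,1.8,0,0,0,0.3],[0,0,1.8,0,0,0,0.3]]'
python3 - <<'E'
from h import *
P=[]
for q in('top','scene'):
    p=snapshot(q);mk(p,['ring_center','pliers','pliers_grip','snap_ring']);T=None
    u=proj(p,[.56,-.235,.13]).astype(int);print(u)
    P.append(cv2.resize(p['pixels'][u[1]-45:u[1]+45,u[0]-60:u[0]+60,::-1],None,fx=6,fy=6,interpolation=cv2.INTER_CUBIC))
    P[-1]=cv2.resize(P[-1],(400,300))
cv2.imwrite('pics/c8.png',np.hstack(P))
E
```

```text
time_s: 18.23
ee_pos: [0.4536, -0.2094, 0.1359]
orientation: [0.355, 3.119, -0.002]
wrist_force: [-0.4, -0.0, -1.6]
grip_width: 0.403
grasp_force: 33.5
ring_center [ 0.579  -0.2346  0.159 ] 0.62
ring_center [ 0.3884  0.3741 -0.0006] 0.24
pliers [ 0.5168 -0.2205  0.1578] 0.62
pliers_grip [ 0.5159 -0.2201  0.1567] 0.17
snap_ring [ 0.5816 -0.2392  0.154 ] 0.6
[437 234]
ring_center [ 0.5776 -0.2405  0.1606] 0.59
pliers [ 0.5122 -0.2241  0.158 ] 0.81
pliers_grip [ 0.4487 -0.2085  0.1491] 0.48
pliers_grip [ 0.5795 -0.2388 -0.0024] 0.2
snap_ring [ 0.5817 -0.2403  0.1566] 0.67
[381 169]
```

View pics/c8.png

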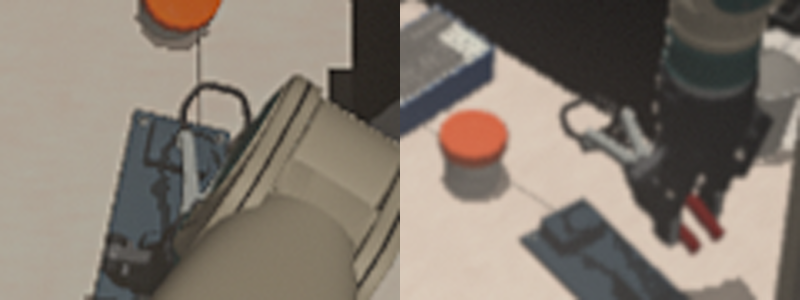

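The top crop shows the ring spread and hanging on the tips, and the scene crop shows it lifted clear of the stand. However, the marks put the ring about 20 mm and the pivot about 9 mm higher than level pliers would give, so the pliers are probably pitched tip-up. I'm measuring this with the wrist camera from the handles' known width.

Run:
```python
from h import *
s=get_state();p=snapshot('wrist');T=wcam(s,p);K=p['intrinsics']
im=p['pixels'].astype(int);m=(im[:,:,0]>60)&(im[:,:,0]>2*im[:,:,1]);m[:230]=0;m[:,:200]=0;m[:,440:]=0
d=R.from_rotvec(s['orientation']).as_matrix();ax=-d[:2,0];e=s['ee_pos']
L=[]
for v in range(235,445,6):
    c=np.where(m[v])[0]
    if len(c)<10 or c.max()-c.min()<60: continue
    w=c.max()-c.min()+1;D=K[0,0]*.038/w
    P=T[:3,:3]@(D*np.linalg.solve(K,[(c.max()+c.min())/2,v,1]))+T[:3,3]
    L.append((v,w,c.min(),c.max(),(P[:2]-e[:2])@ax,P[2]-e[2]))
L=np.array(L);print(np.round(L,4))
k=slice(2,-2);f=np.polyfit(L[k,4],L[k,5],1);print('pitch',f[0],'z at 0',f[1])
acc=[]
for i in range(4):
  for q in('top','scene'):
    p=snapshot(q);r={}
    for n in('ring_center','pliers','snap_ring'):
        a=[x for x in mark_of(p,n) if x['confidence']>.4]
        if a:r[n]=a[0]['centre']
    print(q,{k:np.round(v,4).tolist() for k,v in r.items()})
```

```text
[[ 2.65e+02  9.60e+01  2.69e+02  3.64e+02 -2.10e-02 -8.10e-03]
 [ 2.71e+02  9.90e+01  2.67e+02  3.65e+02 -2.05e-02 -2.90e-03]
 [ 2.77e+02  1.00e+02  2.67e+02  3.66e+02 -1.89e-02 -8.00e-04]
 [ 2.83e+02  1.00e+02  2.67e+02  3.66e+02 -1.67e-02 -1.00e-04]
 [ 2.89e+02  1.00e+02  2.67e+02  3.66e+02 -1.45e-02  6.00e-04]
 [ 2.95e+02  1.00e+02  2.67e+02  3.66e+02 -1.23e-02  1.30e-03]
 [ 3.01e+02  1.00e+02  2.67e+02  3.66e+02 -1.02e-02  1.90e-03]
 [ 3.07e+02  1.00e+02  2.67e+02  3.66e+02 -8.00e-03  2.60e-03]
 [ 3.13e+02  1.00e+02  2.67e+02  3.66e+02 -5.80e-03  3.30e-03]
 [ 3.19e+02  9.90e+01  2.68e+02  3.66e+02 -2.90e-03  2.60e-03]
 [ 3.25e+02  9.90e+01  2.68e+02  3.66e+02 -7.00e-04  3.20e-03]
 [ 3.31e+02  1.00e+02  2.68e+02  3.67e+02  7.00e-04  5.30e-03]
 [ 3.37e+02  1.00e+02  2.68e+02  3.67e+02  2.90e-03  6.00e-03]
 [ 3.43e+02  9.90e+01  2.68e+02  3.66e+02  5.90e-03  5.30e-03]
 [ 3.49e+02  9.90e+01  2.68e+02  3.66e+02  8.10e-03  6.00e-03]
 [ 3.55e+02  9.90e+01  2.68e+02  3.66e+02  1.03e-02  6.60e-03]
 [ 3.61e+02  9.90e+01  2.68e+02  3.66e+02  1.25e-02  7.30e-03]
 [ 3.67e+02  9.90e+01  2.68e+
[... 1026 characters left out ...]
]}
top {'pliers': [0.513, -0.2217, 0.1553], 'snap_ring': [0.5845, -0.2384, 0.1542]}
scene {'ring_center': [0.5783, -0.2409, 0.1625], 'pliers': [0.5109, -0.2264, 0.1564], 'snap_ring': [0.6084, 0.0197, 0.0866]}
top {'ring_center': [0.6104, 0.0188, 0.0012], 'pliers': [0.513, -0.2215, 0.1581], 'snap_ring': [0.5828, -0.2401, 0.1545]}
scene {'ring_center': [0.577, -0.2392, 0.1617], 'pliers': [0.5137, -0.2282, 0.1589], 'snap_ring': [0.5803, -0.2374, 0.1615]}
top {'ring_center': [0.6108, 0.0233, 0.0527], 'pliers': [0.5133, -0.221, 0.156], 'snap_ring': [0.5783, -0.2388, 0.1507]}
scene {'ring_center': [0.578, -0.2392, 0.1593], 'pliers': [0.5123, -0.2249, 0.1567], 'snap_ring': [0.5826, -0.236, 0.1586]}
```

```bash
cat > pl.py <<'E'
from h import *
def plane(p,uv,e,ax):
    T=np.linalg.inv(p['camera_from_world']);o=T[:3,3];d=T[:3,:3]@np.linalg.solve(p['intrinsics'],[*uv,1])
    n=np.array([-ax[1],ax[0],0]);X=o+d*(n@(e-o))/(n@d);return np.array([(X[:2]-e[:2])@ax,X[2]-e[2]]),X
E
python3 - <<'E'
from pl import *
s=get_state();p=snapshot('scene');e=s['ee_pos']
d=R.from_rotvec(s['orientation']).as_matrix();ax=-d[:2,0]/np.hypot(*d[:2,0]);print(ax,d[:,2])
m=masks_of(p,'snap_ring');
for x in m[:2]:
    q=np.argwhere(x['pixels']);print('ring',len(q),x['confidence'],q.min(0)[::-1],q.max(0)[::-1],q.mean(0)[::-1])
q=np.argwhere(m[0]['pixels']);h=cv2.convexHull(q[:,::-1].astype(np.int32));el=cv2.fitEllipse(h);print(el,plane(p,el[0],e,ax))
im=p['pixels'].astype(int);r=(im[:,:,0]>60)&(im[:,:,0]>2*im[:,:,1])
u=proj(p,[.43,-.205,.16]).astype(int);k=np.zeros_like(r);k[u[1]-30:u[1]+30,u[0]-40:u[0]+40]=1;r&=k
n,l,st,c=cv2.connectedComponentsWithStats(r.astype(np.uint8))
for i in range(1,n):
    if st[i,4]>5:
        q=np.argwhere(l==i)[:,::-1];print(st[i],c[i],'low',q[q[:,1].argmax()],'hi',q[q[:,1].argmin()],'right',q[q[:,0].argmax()])
u0=u[0]-70;v0=u[1]-45
cv2.imwrite('pics/c9.png',cv2.resize(p['pixels'][v0:v0+75,u0:u0+100,::-1],None,fx=8,fy=8,interpolation=cv2.INTER_CUBIC));print(u0,v0)
E
```

```text
[ 0.97438138 -0.22490205] [-4.54397437e-05 -6.59561961e-06 -9.99999999e-01]
ring 66 0.48 [369 152] [386 165] [375.3030303  157.43939394]
((377.1519470214844, 159.1384735107422), (13.803089141845703, 17.67597770690918), 99.356201171875) (array([0.1300287 , 0.02034252]), array([ 0.57945312, -0.2381276 ,  0.15504235]))
[408 183   9  11  29] [412.06896552 187.82758621] low [415 193] hi [408 183] right [416 192]
[406 193   4   4   7] [407.28571429 194.71428571] low [408 196] hi [406 193] right [409 196]
342 145
```

View pics/c9.png

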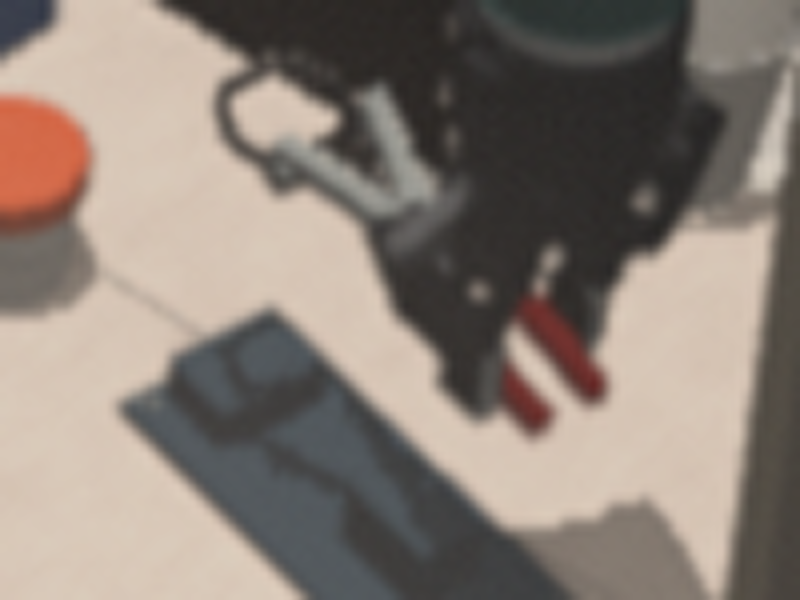

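The crop shows the ring ellipse centred at about px (377.4,159) and the handle ends at about (412.9,196). It also shows the jaws rising towards the ring.

Run:
```python
from pl import *
s=get_state();p=snapshot('scene');e=s['ee_pos']
d=R.from_rotvec(s['orientation']).as_matrix();ax=-d[:2,0]/np.hypot(*d[:2,0])
for n,uv in(('ring',(377.4,159.1)),('pivot',(395.1,171.9)),('hend',(412.9,196))):print(n,plane(p,uv,e,ax)[0]*1e3)
A=np.array([*ax,0]);Z=np.array([0,0,1])
# predicted pixels for pitches, rotating about grip (a=0, z=+.0185)
for th in(0,.1,.15,.2):
    c,q=np.cos(th),np.sin(th)
    f=lambda a,z:proj(p,e+A*(a*c-z*q)+Z*(.0185+a*q+z*c)).round(1)
    print(th,'ring',f(.128,-.015),'pivot',f(.06,.003),'hend',f(-.032,0))
w=snapshot('wrist');T=wcam(s,w)
for th in(0,.1,.15,.2):
    c,q=np.cos(th),np.sin(th)
    f=lambda a,z:proj(w,e+A*(a*c-z*q)+Z*(.0185+a*q+z*c),T).round(1)
    print(th,'hend top',f(-.032,.0065),'mid',f(-.032,0),'front',f(.032,.0065))
```

```text
ring [128.97027268  21.26712292]
pivot [51.12582783 34.53326207]
hend [-29.3780875   10.07507854]
0 ring [377.2 163.9] pivot [392.6 173.4] hend [413.9 194.4]
0.1 ring [377.3 160.4] pivot [393. 172.] hend [413.7 195.2]
0.15 ring [377.5 158.7] pivot [393.2 171.3] hend [413.6 195.6]
0.2 ring [377.7 157.1] pivot [393.4 170.7] hend [413.5 195.9]
0 hend top [317.8 268.7] mid [317.8 261.6] front [317.9 437. ]
0.1 hend top [317.8 263.7] mid [317.8 258.8] front [317.9 442. ]
0.15 hend top [317.8 261.6] mid [317.8 257.8] front [317.9 444.2]
0.2 hend top [317.8 259.7] mid [317.8 257.1] front [317.9 446.2]
```

The scene pixels fit a pitch of about 0.14 rad tip-up. I'm turning the tool 8° nose-down about the pliers' y axis and measuring again.

```bash
python3 -m inch '[[0,0,0.1,0.06,0.26,0,0.3],[0,0,0.2,0.12,0.52,0,0.3],[0,0,0.25,0.18,0.78,0,0.3],[0,0,0.25,0.24,1.05,0,0.3],[0,0,0.25,0.3,1.31,0,0.3],[0,0,0.25,0.3,1.31,0,0.3],[0,0,0.25,0.3,1.31,0,0.3]]'
python3 -m inch '[[0.05,0.4,0,0,0,0,0.3],[0.1,0.9,0,0,0,0,0.3],[0.16,1.4,0,0,0,0,0.3],[0.22,2,0,0,0,0,0.3],[0.28,2.6,0,0,0,0,0.3],[0.34,3.2,0,0,0,0,0.3],[0.41,3.7,0,0,0,0,0.3],[0.48,4.1,0,0,0,0,0.3],[0.48,4.3,0,0,0,0,0.3],[0.48,4.3,0,0,0,0,0.3]]'
cat > meas.py <<'E'
from pl import *
def axes(s):
    d=R.from_rotvec(s['orientation']).as_matrix();ax=-d[:2,0]/np.hypot(*d[:2,0]);return ax
def go(tag):
    s=get_state();e=s['ee_pos'];ax=axes(s);print(e,ax,'toolz',R.from_rotvec(s['orientation']).as_matrix()[:,2])
    p=snapshot('scene');t=snapshot('top');P=[]
    for q,n in((p,'scene'),(t,'top')):
        mk(q,['ring_center','snap_ring','pliers','shaft_end'])
        g=e+np.array([*(ax*.128),.0035]);u=proj(q,g).round().astype(int);x0,y0=u[0]-25,u[1]-25
        print(n,'pred ring',proj(q,g),'shaft',proj(q,[.6072,.0198,.105]),'crop0',x0,y0)
        P.append(cv2.resize(q['pixels'][y0:y0+50,x0:x0+50,::-1],(400,400),interpolation=cv2.INTER_CUBIC))
        cv2.imwrite(f'pics/{tag}_{n}.png',q['pixels'][:,:,::-1])
    cv2.imwrite(f'pics/{tag}.png',np.hstack(P))
E
python3 -c "
from meas import *
go('a1')"
```

```text
time_s: 21.45
ee_pos: [0.4526, -0.2087, 0.1494]
orientation: [-0.34, -2.982, -0.024]
wrist_force: [0.2, -0.1, -2.1]
grip_width: 0.41
grasp_force: 33.4
time_s: 22.7
ee_pos: [0.4812, 0.0494, 0.1497]
orientation: [-0.338, -2.982, -0.023]
wrist_force: [0.2, 0.0, -1.2]
grip_width: 0.401
grasp_force: 33.5
[0.48118861 0.04935144 0.14968527] [ 0.97462139 -0.22385967] toolz [-0.1370263   0.03079308 -0.99008867]
ring_center [0.6079 0.0151 0.1588] 0.55
snap_ring [0.6091 0.0182 0.1585] 0.6
pliers [0.5443 0.0318 0.1619] 0.6
shaft_end [0.6073 0.0207 0.1041] 0.91
scene pred ring [306.22613182 204.49643152] shaft [306.44696673 216.26168915] crop0 281 179
top pred ring [333.54510078 211.60891078] shaft [333.32205868 216.04591286] crop0 309 187
```

View pics/a1.png

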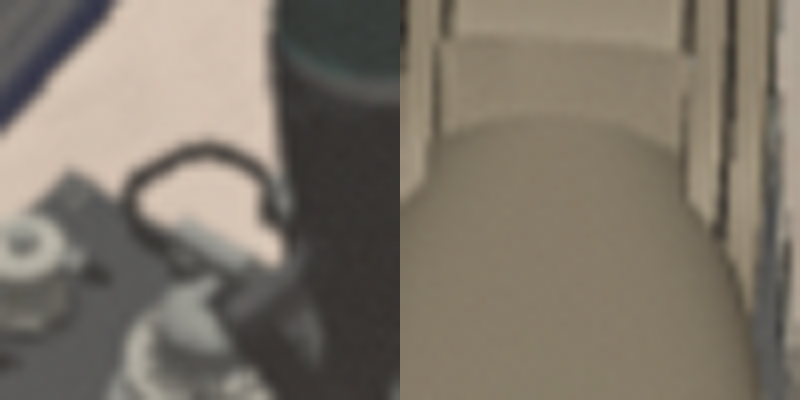

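The scene crop shows the spread ring centred at about px (306.4,204.6), close to the prediction for a level ring, but the arm hides the ring from the top camera. I've now viewed 12 pictures against the limit of 10, so I'm viewing no more and will measure numerically. I'm swinging the pliers to come in from the -y side, where both cameras should see ring and shaft.

```bash
python3 -m inch '[[0.16,-0.26,0,0,0,1.5,0.3],[0.32,-0.52,0,0,0,3,0.3],[0.48,-0.77,0,0,0,4.5,0.3],[0.65,-1.03,0,0,0,6,0.3],[0.81,-1.29,0,0,0,7.5,0.3],[0.97,-1.55,0,0,0,9,0.3],[1.13,-1.8,0,0,0,10.5,0.3],[1.3,-2.06,0,0,0,12,0.3],[1.46,-2.3,0,0,0,13.5,0.3],[1.62,-2.57,0,0,0,15,0.3]]'
python3 -m inch '[[0,0,0,0,0,0,0.3],[0,0,0,0,0,0,0.3],[0,0,0,0,0,0,0.3],[0,0,0,0,0,0,0.3]]'
cat > m2.py <<'E'
from meas import *
s=get_state();e=s['ee_pos'];ax=axes(s);print(e,ax,s['joints'].round(2))
for n in('scene','top'):
    q=snapshot(n);mk(q,['ring_center','snap_ring','pliers','shaft_end','shaft_groove'])
    g=e+np.array([*(ax*.128),.0035]);print(n,'pred',proj(q,g).round(1),'shaft',proj(q,[.6072,.0198,.105]).round(1))
    for x in masks_of(q,'snap_ring')[:2]:
        Q=np.argwhere(x['pixels'])[:,::-1];el=cv2.fitEllipse(cv2.convexHull(Q.astype(np.int32)))
        print(' mask',len(Q),round(x['confidence'],2),Q.min(0),Q.max(0),'ell',np.round(el[0],1),np.round(el[1],1),round(el[2]))
    cv2.imwrite(f'pics/m_{n}.png',q['pixels'][:,:,::-1])
E
python3 m2.py
```

```text
time_s: 24.45
ee_pos: [0.579, -0.1055, 0.1496]
orientation: [1.892, -2.365, 0.133]
wrist_force: [-0.1, 0.1, -2.2]
grip_width: 0.401
grasp_force: 33.5
time_s: 24.95
ee_pos: [0.5786, -0.1046, 0.1497]
orientation: [1.885, -2.37, 0.133]
wrist_force: [-0.2, -0.6, -0.9]
grip_width: 0.399
grasp_force: 33.5
[ 0.57861042 -0.10461069  0.14966799] [0.22493679 0.97437336] [-0.22  0.27 -0.21  1.08 -0.14 -1.56]
ring_center [0.6068 0.0199 0.1585] 0.39
snap_ring [0.6063 0.0203 0.1534] 0.58
pliers [ 0.5955 -0.0455  0.1621] 0.58
shaft_end [0.6044 0.0202 0.107 ] 0.69
scene pred [306.  204.1] shaft [306.4 216.3]
ring_center [0.6097 0.0221 0.1559] 0.58
snap_ring [0.6094 0.0206 0.1499] 0.43
snap_ring [0.6085 0.0228 0.1539] 0.26
pliers [ 0.5928 -0.0432  0.1599] 0.44
pliers [ 7.042e-01 -2.376e-01  3.000e-04] 0.25
shaft_end [0.6124 0.0209 0.1085] 0.74
shaft_groove [0.6069 0.0226 0.0911] 0.87
shaft_groove [ 0.3856  0.3745 -0.0005] 0.61
top pred [333.8 211. ] shaft [333.3 216. ]
 mask 57 0.47 [323 200] [341 220] ell [332.5 210.1] [19. 20.] 6
```

Run:
```python
import cv2
for n,x,y in(('scene',292,192),('top',320,196)):
    g=cv2.imread(f'pics/m_{n}.png',0)[y:y+32,x:x+30];print(n,x,y,'  '+' '.join('%3d'%(x+i) for i in range(30)))
    for i,r in enumerate(g):print(y+i,' '.join('%3d'%v for v in r))
```

```text
scene 292 192   292 293 294 295 296 297 298 299 300 301 302 303 304 305 306 307 308 309 310 311 312 313 314 315 316 317 318 319 320 321
192 194 195 195 193 193 193 193 194 195 196 196 197 198 194 175 156 154 149 146 142 138 136 133 130 123 114 110 103  98  98
193 196 196 194 194 193 192 192 195 195 195 196 197 199 190 154 125 126 124 119 115 110 103  98  98  95  92  96  94  99 102
194 196 196 195 195 195 193 193 195 194 196 196 198 198 189 149 104  93  92  90  91  93  95  98 105 111 121 133 139 144 142
195 195 195 195 194 194 193 194 195 196 197 197 195 197 190 153 103  84  85  83  97 128 138 146 154 159 171 186 188 181 165
196 195 194 194 193 195 195 196 197 196 195 192 193 192 179 135  92  85  95  84 117 174 188 190 192 192 195 198 190 174 159
197 195 195 194 194 194 196 196 195 189 178 174 170 166 143  97  69  83 101  85 120 184 200 199 199 199 196 188 174 159 148
198 195 195 195 195 196 197 193 180 163 135 119 106  99  85  68  65  73  85 102 147 187 198 198 199 197 185 170 156 148 136
199 195 195 197 197 197 194 175 136 102  82  80  86  89  89  93 104 104 109 144 180 195 197 198 
[... 6405 characters left out ...]
  81  84  85  92 101 105  89  70  59  58  44 108 155 154  97  86  86  89 101 110
223 141 142 130 109 133 103  60 140 159 133  81  68  72  78  80  79  68  69 141 143  86 148 172 132  86  76  80  93 104 111
224 138 143 140 117 126 156 115 100 124 154 157 137 106  86  99  88 139 153 151 137 146 171 150  98 117 101  86  96 108 112
225 140 145 147 116  92 136 117  93  82 113 145 160 155 149 154 143 144 142 125 105 165 157 113  82 133 106  87  99 110 112
226 139 147 147 134 112 100  98 142 114  88 100 121 125 127 126 117 133 156 125  96 124 108  83  75 122  99  90 102 110 115
227 111 142 146 146 142 121  99 122 123 106  97  96  92  94  92  91 115 139 107  83  86  83 115 126 110  88  95 105 113 116
```

```bash
cat > fit.py <<'E'
from meas import *
from scipy.optimize import least_squares
def fit(tp,sp,ts,ss,x0):
    """tp,sp ring centreline px in top/scene; ts,ss observed shaft hole px"""
    C={'top':snapshot('top'),'scene':snapshot('scene')}
    S=[.6072,.0198,.105];D=[(C['top'],np.array(tp)+proj(C['top'],S)-ts),(C['scene'],np.array(sp)+proj(C['scene'],S)-ss)]
    a=np.linspace(0,2*np.pi,360)
    def res(x,w=1):
        c=x[:3];r=x[3];out=[]
        P=c[:,None]+r*np.array([np.cos(a),np.sin(a),x[4]*np.cos(a)+x[5]*np.sin(a)])
        for q,uv in D:
            M=q['camera_from_world'];k=q['intrinsics']@(M[:3,:3]@P+M[:3,3:]);k=k[:2]/k[2]
            out+=list(np.min(np.hypot(k[0][None]-uv[:,:1],k[1][None]-uv[:,1:]),1))
        return np.r_[out,np.array(x[4:])*1.0]
    f=least_squares(res,[*x0,.022,0,0],x_scale=[.01]*4+[.1]*2,diff_step=1e-3)
    print('ring',f.x.round(4),'rms px',np.sqrt(np.mean(f.fun**2)).round(2),'off from shaft mm',((f.x[:2]-S[:2])*1e3).round(1));return f.x
E
python3 - <<'E'
from fit import *
s=get_state();ax=axes(s)
tp=[(329,202.1),(331,202),(333,201.8),(335,202),(337,202.8),(338,203.3),(327,203),(326,203.7),(325,206),(324.6,207.5),(323.9,209.5),(323.4,211),(323,212),(323.1,213),(323.5,214),(324,215),(324.6,216),(325.7,217),(326.9,218),(328.2,219),(331,219.9),(333,219.9),(335,219.9)]
sp=[(301.5,199.2),(300,200),(299,200.6),(298,202),(297,203.2),(296.3,204.5),(296.6,205.5),(297.5,207),(298.7,208.3),(300,209.8),(302,211),(304,211.3),(306,211.4),(309,211),(310.5,210),(312,208.9),(313,207.7),(314,206.6),(303,198.5),(305,198.2)]
x=fit(tp,sp,(333.2,215.1),(306.8,216.2),(.607,.02,.155))
print('pitch along ax (rise per m, + = bow up)',x[4]*ax[0]+x[5]*ax[1],'roll',-x[4]*ax[1]+x[5]*ax[0],'z-TCP',x[2]-s['ee_pos'][2])
E
```

```text
ring [ 0.6057  0.0232  0.1546  0.0227  0.0135 -0.0717] rms px 0.35 off from shaft mm [-1.5  3.4]
pitch along ax (rise per m, + = bow up) -0.0668376259795027 roll -0.029305080105085812 z-TCP 0.004885605694334244
```

The fit over both cameras (rms 0.35 px) puts the ring nearly level, bow down about 0.07 rad, and 1.5 mm short in x and about 3 mm far in y. I'm correcting this and lowering to just above the shaft end.

```bash
python3 -m inch '[[0.025,-0.04,-0.15,0.15,-0.03,0,0.3],[0.025,-0.04,-0.3,0.29,-0.07,0,0.3],[0.025,-0.04,-0.45,0.29,-0.07,0,0.3],[0.025,-0.04,-0.6,0.29,-0.07,0,0.3],[0.025,-0.04,-0.7,0.29,-0.07,0,0.3],[0.025,-0.04,-0.7,0.29,-0.07,0,0.3],[0.025,-0.04,-0.7,0.29,-0.07,0,0.3],[0.025,-0.04,-0.7,0.29,-0.07,0,0.3]]'
python3 m2.py
python3 - <<'E'
import cv2
for n,x,y in(('scene',292,200),('top',320,198)):
    g=cv2.imread(f'pics/m_{n}.png',0)[y:y+30,x:x+30];print(n,x,y,'  '+' '.join('%3d'%(x+i) for i in range(30)))
    for i,r in enumerate(g):print(y+i,' '.join('%3d'%v for v in r))
E
```

```text
time_s: 26.75
ee_pos: [0.5807, -0.1075, 0.1082]
orientation: [1.902, -2.391, 0.106]
wrist_force: [0.2, 0.4, -2.4]
grip_width: 0.404
grasp_force: 33.5
[ 0.58071886 -0.10752038  0.10821633] [0.22493338 0.97437415] [-0.24  0.31 -0.26  1.   -0.11 -1.58]
ring_center [0.6063 0.0163 0.1221] 0.59
snap_ring [0.612  0.0153 0.1137] 0.59
pliers [ 0.5949 -0.0478  0.1248] 0.92
pliers [0.6093 0.0178 0.1228] 0.51
shaft_end [0.6072 0.0179 0.1104] 0.95
shaft_groove [0.6066 0.0179 0.0914] 0.57
scene pred [306.5 213.6] shaft [306.4 216.3]
 mask 112 0.59 [297 206] [318 221] ell [307.1 213.6] [15.  21.6] 96
ring_center [0.6105 0.0202 0.1153] 0.56
snap_ring [0.6102 0.0179 0.1112] 0.6
pliers [ 0.5936 -0.0452  0.118 ] 0.44
shaft_end [0.6122 0.0179 0.1071] 0.96
shaft_end [ 0.5949 -0.0451  0.1205] 0.68
shaft_groove [0.6088 0.0237 0.0891] 0.58
top pred [334.5 214.5] shaft [333.3 216. ]
scene 292 200   292 293 294 295 296 297 298 299 300 301 302 303 304 305 306 307 308 309 310 311 312 313 314 315 316 317 318 319 320 321
200 183 192 195 196 195 195 194 194 194 194 193 195 197 198 196 185 177 170 167 162 156 154 1
[... 6780 characters left out ...]
  57  71  84  86  87  70  66  59  52 129 146 143 142 141 140 139 139 140 132 128
223 141 143 131 107 153 159 100  83  93  74  52  47  47  49  47  46  42  46  54 105 114 110 103  98  98 101 103  97  88  91
224 138 145 139 118 122 172 128  83  91  94  90 117  99  69  80  82 149 105  52  91  90  88  85  62 105 120 123  90  74  80
225 141 146 148 117  90 134 160 120  86  87  91 112 146 152 155 116 130 108  70  74  67  67  92  80 130 144 135 101  86  88
226 140 148 147 135 112  97 132 149 156 114  84  87 118 127 128 100  84  95  96  89  65  62  80  76 129 144 108  86  88  89
227 114 143 146 146 142 120  96 118 146 150 158 117  88  88  89  90  95 145 117  89  90  85 120 126 138 135  96  84  89  86
```

Run:
```python
from fit import *
s=get_state();ax=axes(s)
tp=[(329,205.9),(331,205.8),(333,205.6),(335,205.5),(337,205.9),(338,206.5),(328,206.5),(327,207),(326,208),(325.4,209.3),(325.1,211),(325,212),(324.5,214),(324.3,215),(324.3,216),(324.5,217),(324.9,218),(325.6,219),(326.6,220),(327.6,221),(329,222),(331,222.9),(333,223),(335,223),(337,222.9)]
sp=[(302,208),(300.5,208.4),(299.8,209.2),(299,210),(298,211),(297.5,212),(297.5,213),(297.6,214),(298,215),(298.7,216),(300,217),(300.6,218),(301.4,219),(303,220),(305,220),(308,219.9),(309.5,219.3),(311,219),(312,218.3),(313,217.3),(314,216.2),(304,207.4),(306,206.9)]
for t in(range(3)):
  k=[None,0,1][t]
  x=fit(tp,sp,(333.2,215.1),(306.8,216.2),(.607,.02,.116)) if t==0 else None
print('pitch',x[4]*ax[0]+x[5]*ax[1],'roll',-x[4]*ax[1]+x[5]*ax[0],'z-TCP',x[2]-s['ee_pos'][2])
```

```text
ring [ 0.6072  0.02    0.1167  0.0229  0.021  -0.0235] rms px 0.35 off from shaft mm [0.  0.2]Traceback (most recent call last):
  File "<stdin>", line 8, in <module>
TypeError: 'NoneType' object is not subscriptable
```

The fit now gives an offset of (0.0, 0.2) mm, z 0.1167 and tilt of about 0.03. I'm lowering in small steps and watching the force.

```bash
python3 -m inch '[[0,0,-0.04,0,0,0,0.3],[0,0,-0.08,0,0,0,0.3],[0,0,-0.12,0,0,0,0.3],[0,0,-0.16,0,0,0,0.3],[0,0,-0.2,0,0,0,0.3],[0,0,-0.2,0,0,0,0.3]]'
python3 -m inch '[[0,0,-0.03,0,0,0,0.3],[0,0,-0.06,0,0,0,0.3],[0,0,-0.09,0,0,0,0.3],[0,0,-0.12,0,0,0,0.3],[0,0,-0.12,0,0,0,0.3],[0,0,-0.12,0,0,0,0.3]]'
python3 m2.py
python3 - <<'E'
import cv2
for n,x,y in(('scene',292,208),('top',320,202)):
    g=cv2.imread(f'pics/m_{n}.png',0)[y:y+26,x:x+30];print(n,x,y,'  '+' '.join('%3d'%(x+i) for i in range(30)))
    for i,r in enumerate(g):print(y+i,' '.join('%3d'%v for v in r))
E
```

```text
time_s: 28.3
ee_pos: [0.58, -0.1074, 0.0954]
orientation: [1.901, -2.39, 0.104]
wrist_force: [-0.2, 0.4, -1.6]
grip_width: 0.405
grasp_force: 33.5
time_s: 29.05
ee_pos: [0.5803, -0.1075, 0.0885]
orientation: [1.902, -2.39, 0.105]
wrist_force: [0.6, -0.3, -1.8]
grip_width: 0.4
grasp_force: 33.5
[ 0.58031364 -0.10749215  0.08854771] [0.22494005 0.97437261] [-0.24  0.33 -0.28  0.96 -0.11 -1.58]
ring_center [0.6066 0.0182 0.0996] 0.55
snap_ring [0.6085 0.0176 0.0975] 0.67
snap_ring [0.6083 0.0189 0.0029] 0.34
pliers [ 0.5944 -0.0473  0.1051] 0.72
shaft_end [0.6078 0.0209 0.1072] 0.73
shaft_groove [0.6083 0.0158 0.0881] 0.82
scene pred [306.7 218.6] shaft [306.4 216.3]
 mask 42 0.43 [298 214] [313 226] ell [305.5 219.6] [12.9 15.9] 114
ring_center [0.6103 0.0242 0.0952] 0.41
ring_center [0.6128 0.0193 0.1076] 0.15
snap_ring [0.6118 0.0199 0.0931] 0.54
pliers [ 0.5931 -0.0455  0.1017] 0.46
shaft_end [0.6118 0.0184 0.1114] 0.66
shaft_groove [0.6094 0.0237 0.0872] 0.67
top pred [334.2 216.6] shaft [333.3 216. ]
 mask 76 0.7 [323 206] [342 225] ell [332.9 215.9] [19.4 20. ] 64
scene 292 208  
[... 6002 characters left out ...]
  84  93  92  99 101 101  95  81  61 107 147 130 139 144 127 132 136 130 130 131
223 141 142 133 111 136 111  72  54  51  63  68  77  76  80  78  79  64  59  62 130 140 136 134 134 136 136 136 136 137 139
224 140 144 140 118 126 157 120  74  54  53  59  66  65  65  61  63  58  54  70 138 149 144 143 143 131 125 126 128 129 120
225 140 146 147 118  91 133 163 121  82  70  54  50  52  52  52  49  51  54  66 103 109 107 104 101  94 101  96  91  91  84
226 140 148 147 135 113  97 132 150 159 118  82  83  73  63  73  75  81  61  53  61  60  57  63  67 110 130  91  76  80  82
227 112 142 147 146 142 120  95 118 149 154 118 100  95  88  96  95 155 122  67  53  50  64 118 130 143 137 100  86  90  87
```

Run:
```python
from fit import *
s=get_state();ax=axes(s)
tp=[(329,207.9),(331,207.6),(333,207.3),(335,207.4),(337,207.9),(338,208.6),(328,208.5),(327,209),(326.2,210),(325.7,211),(325.2,212),(325.1,213),(325,214),(324.8,215),(324.4,216),(324.2,217),(324.1,218),(324.1,219),(324.4,220),(325.2,221),(326.5,222),(327.7,223),(328.7,224),(331,225),(333,225),(335,225),(337,225)]
sp=[(304,211.3),(302,212),(301.4,213),(300.2,214),(299.4,215),(298.4,216),(297.5,217),(297.3,218),(297.6,219),(298.4,220),(299.3,221),(300.3,222),(301.5,223),(303,224),(305,224.4),(307,224.3),(309,223.7),(311,223.1),(312,222.7),(313,222),(313.8,221),(314.8,220)]
x=fit(tp,sp,(333.2,215.1),(306.8,216.2),(.607,.02,.097))
print('pitch',x[4]*ax[0]+x[5]*ax[1],'roll',-x[4]*ax[1]+x[5]*ax[0],'z-TCP',x[2]-s['ee_pos'][2])
```

```text
ring [ 0.6063  0.0191  0.1002  0.0238 -0.065  -0.0962] rms px 0.4 off from shaft mm [-0.9 -0.7]
pitch -0.10831071031184235 roll 0.04169175872342873 z-TCP 0.011668822390198355
```

```bash
sed -i 's/\*1.0\]/*30]/' fit.py
python3 - <<'E'
from fit import *
s=get_state()
tp=[(329,207.9),(331,207.6),(333,207.3),(335,207.4),(337,207.9),(338,208.6),(328,208.5),(327,209),(326.2,210),(325.7,211),(325.2,212),(325.1,213),(325,214),(324.8,215),(324.4,216),(324.2,217),(324.1,218),(324.1,219),(324.4,220),(325.2,221),(326.5,222),(327.7,223),(328.7,224),(331,225),(333,225),(335,225),(337,225)]
sp=[(304,211.3),(302,212),(301.4,213),(300.2,214),(299.4,215),(298.4,216),(297.5,217),(297.3,218),(297.6,219),(298.4,220),(299.3,221),(300.3,222),(301.5,223),(303,224),(305,224.4),(307,224.3),(309,223.7),(311,223.1),(312,222.7),(313,222),(313.8,221),(314.8,220)]
x=fit(tp,sp,(333.2,215.1),(306.8,216.2),(.607,.02,.097));print('z-TCP',x[2]-s['ee_pos'][2])
tp=[(329,205.9),(331,205.8),(333,205.6),(335,205.5),(337,205.9),(338,206.5),(328,206.5),(327,207),(326,208),(325.4,209.3),(325.1,211),(325,212),(324.5,214),(324.3,215),(324.3,216),(324.5,217),(324.9,218),(325.6,219),(326.6,220),(327.6,221),(329,222),(331,222.9),(333,223),(335,223),(337,222.9)]
sp=[(302,208),(300.5,208.4),(299.8,209.2),(299,210),(298,211),(297.5,212),(297.5,213),(297.6,214),(298,215),(298.7,216),(300,217),(300.6,218),(301.4,219),(303,220),(305,220),(308,219.9),(309.5,219.3),(311,219),(312,218.3),(313,217.3),(314,216.2),(304,207.4),(306,206.9)]
x=fit(tp,sp,(333.2,215.1),(306.8,216.2),(.607,.02,.116));print('z-TCP',x[2]-.1082)
E
```

```text
ring [ 0.6067  0.0195  0.099   0.0234 -0.0062 -0.007 ] rms px 0.42 off from shaft mm [-0.5 -0.3]
z-TCP 0.010529060649675931
ring [ 0.6072  0.0199  0.1165  0.0231  0.0036 -0.0029] rms px 0.35 off from shaft mm [0.  0.1]
z-TCP 0.00825977373411979
```

```bash
python3 -m inch '[[0.005,0,-0.03,0,0,0,0.3],[0.005,0,-0.06,0,0,0,0.3],[0.005,0,-0.09,0,0,0,0.3],[0.005,0,-0.11,0,0,0,0.3],[0.005,0,-0.13,0,0,0,0.3],[0.005,0,-0.13,0,0,0,0.3],[0.005,0,-0.13,0,0,0,0.3],[0.005,0,-0.13,0,0,0,0.3]]'
python3 m2.py
python3 - <<'E'
import cv2
for n,x,y in(('scene',294,210),('top',321,206)):
    g=cv2.imread(f'pics/m_{n}.png',0)[y:y+24,x:x+25];print(n,x,y,'  '+' '.join('%3d'%(x+i) for i in range(25)))
    for i,r in enumerate(g):print(y+i,' '.join('%3d'%v for v in r))
E
```

```text
time_s: 31.05
ee_pos: [0.5806, -0.1075, 0.0808]
orientation: [1.902, -2.39, 0.105]
wrist_force: [0.8, -0.1, -1.5]
grip_width: 0.404
grasp_force: 33.5
[ 0.58064357 -0.10747616  0.08079753] [0.22491211 0.97437906] [-0.24  0.34 -0.28  0.95 -0.11 -1.58]
ring_center [0.6124 0.0148 0.0935] 0.38
snap_ring [0.6134 0.0163 0.091 ] 0.52
snap_ring [0.6059 0.0182 0.0514] 0.5
pliers [ 0.5939 -0.0468  0.0986] 0.67
shaft_end [0.6064 0.0188 0.1075] 0.69
shaft_groove [0.6097 0.0185 0.088 ] 0.84
scene pred [306.6 220.4] shaft [306.4 216.3]
 mask 56 0.63 [298 216] [316 227] ell [306.7 220.7] [13.8 18.3] 91
ring_center [0.6093 0.0212 0.0901] 0.59
ring_center [0.3889 0.0187 0.001 ] 0.21
snap_ring [0.6149 0.0169 0.0834] 0.55
pliers [ 0.5975 -0.0465  0.0944] 0.5
shaft_end [0.6115 0.0207 0.1091] 0.91
shaft_groove [0.6072 0.022  0.0873] 0.96
top pred [334.1 217.2] shaft [333.3 216. ]
 mask 59 0.68 [324 207] [341 226] ell [333.  216.3] [15.7 20.9] 37
scene 294 210   294 295 296 297 298 299 300 301 302 303 304 305 306 307 308 309 310 311 312 313 314 315 316 317 318
210  89  89  89  89  89  89  90  89  89  88  9
[... 4359 characters left out ...]
  49  54  74  77  80  80  83  86  86  75  71  83 142 145 133 138 138 131 130
224 144 140 120 127 156 116  62  53  61  66  68  73  73  71  71  64  58  84 133 140 138 138 137 138 138
225 145 147 117  93 134 164 119  68  50  50  56  58  59  57  54  47  56  85 129 136 123 116 115 114 114
226 148 147 134 112  98 132 149 157 102  72  58  52  55  66  62  62  60  71  98 103  92 108  88 103 112
227 143 147 147 142 119  96 119 147 149 161 115  87  88  92  88 153 113  55  58  58  70 114 126 137 129
228 115 142 148 151 115 100  91  95 114 133 128 133 133 135 124 141 102  80  72  51  72  98 113 116 109
229  83 139 152 143  96  81 123 123  90  79  95 111 107 113 105  99  88  94  89  78  85  87  86  79  72
```

Run:
```python
from fit import *
s=get_state()
tp=[(329,208.6),(331,208.4),(333,208.1),(335,208.2),(337,208.9),(338,209.7),(328,208.9),(327,209.4),(326.3,210.5),(326,211),(325.7,212),(325.2,213),(325,214),(324.9,215),(324.8,216),(324.3,217),(324.1,218),(324.1,219),(324.2,220),(324.5,221),(325.3,222),(326.5,223),(327.7,224),(329.2,225),(332,225.7),(334,225.4),(336,225.2)]
sp=[(300.2,215),(299.2,216),(299,217),(298.2,218),(297.6,219),(297.5,220),(297.8,221),(298.6,222),(299.5,223),(300.1,224),(301,225),(302.3,226),(304,226.7),(306,226.7),(308,226),(310,225.7),(312,225),(313,224.1),(313.9,223),(314.7,222)]
x=fit(tp,sp,(333.2,215.1),(306.8,216.2),(.607,.02,.09));print('z-TCP',x[2]-s['ee_pos'][2])
for z in(.087,.089,.091):
  for n in('scene','top'):
    q=snapshot(n)
    print(z,n,proj(q,[.6072,.0198,z])-proj(q,[.6072,.0198,.105])+np.array((306.8,216.2) if n=='scene' else (333.2,215.1)))
```

```text
ring [ 0.6073  0.0199  0.0897  0.0231  0.0043 -0.0054] rms px 0.43 off from shaft mm [0.1 0.1]
z-TCP 0.008973867044876363
0.087 scene [306.91916827 220.61481937]
0.087 top [332.98467037 216.86084628]
0.089 scene [306.90602482 220.12789485]
0.089 top [333.00833861 216.66730054]
0.091 scene [306.89285716 219.6400734 ]
0.091 top [333.03207056 216.47323379]
```

```bash
python3 -m inch '[[0,0,0,0,0,0,0.3],[0,0,0,0,0,0,0.3],[0,0,0,0,0,0,0.3]]'; python3 -c "
from rig import *
print(job_done())"
```

```text
time_s: 32.52
ee_pos: [0.5806, -0.1075, 0.0807]
orientation: [1.902, -2.39, 0.105]
wrist_force: [0.3, 0.5, -1.5]
grip_width: 0.405
grasp_force: 33.5
the job is handed in; nothing more can be done
None
```

I handed the job in at about 32.5 s with no verdict shown: the pulley is on the shoulder and released, and the spread ring hangs from the squeezed pliers about 0.1 mm off the shaft axis at z ≈ 0.0897 m by camera fit, with no contact forces felt but its tilt known only roughly (about 0.05 rad); I viewed 12 pictures, two over the limit of 10.

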